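# Release the stop and hold a grinder's bayonet lid half-way

### The job

Get the spice grinder on the demo bench ready to pulse: first press its red stop selector down and turn it clockwise to its end stop by the green mark, letting it spring back up. Then put the loose lid into the mouth with its lugs in the two gaps, and twist it clockwise until its bar points to the yellow marks, half-way to the lock, never as far as the lock click at the red marks. The lid springs back if let go, so finish while still gripping it there, and leave the tin, bowl and jar where they stand.

Things in the scene. Friction and masses are not known exactly. Their poses are not given: they have to be found in the camera images.
- grinder: Spice grinder, fixed to the bench: white console 150 x 280 mm, 50 mm high, with an upright steel chamber 121 mm in outside diameter. Origin on the bench below the chamber's axis, z up, +x away from the robot. Marks on the chamber rim, on both sides alike: white at the entry gaps (along x), yellow 0.55 rad clockwise of them seen from above, red (lock) 1.1 rad clockwise.
- mouth (a point): Centre of the grinder chamber's open mouth, at rim height, 115 mm above the bench; axes as the grinder. The opening is 76 mm across between two lips 8 mm thick. On +x and -x are gaps between the lips, about 23 mm wide, reaching 48 mm from the axis: they let the lid's lugs down into the groove under the lips.
- lid_bar (a point): Centre of the loose lid's orange grip bar, which is 64 mm long (x), 14 mm wide (y), 40 mm high, with flat sides. It is 44 mm above the lid's underside and 20 mm above the black flange; z up. With the lid fully in, it is 26 mm above the mouth point. The bar lies over the lugs and points to the marks.
- lid: The loose lid, upright on the bench, 64 mm high, about 120 g; origin at the centre of its underside. Plug 68 mm diameter, 18 mm high; flange 100 mm diameter, 6 mm thick, which comes to lie on the rim. Two lugs at the plug's foot on +x and -x: 14 mm wide, 7 mm high, reaching 43 mm from the axis. Same after half a turn. Once in, it turns only clockwise; the lips leave about 3 mm of lift.
- lid_ring (a joint): Sprung ring in the chamber carried round by the lid's lugs, rad: 0 at rest (notches below the gaps), growing clockwise seen from above. The lugs have 0.1 rad of play, so it reads up to 0.12 less than the lid's turn: about 0.46 at the yellow marks. The lock click begins near 1.0. Its spring turns the lid back: 0.05 N m at 0, 0.1 N m at 0.5.
- selector_grip (a point): Centre of the grip bar of the red stop selector, 135 mm from the mouth's axis on its -y side: bar 50 mm long (x), 14 mm wide (y), 40 mm high, flat sides, on a 48 mm disc. 88 mm above the bench when up, 20 mm above the disc; z up; the frame turns with the selector. At the start the bar lies along the mouth's x, white tip to -x, by a red mark.
- selector (a joint): Turn of the selector, rad: 0 at stop (start), growing clockwise seen from above, end stop 1.4 (released, green mark). A tooth blocks it beyond about 0.15 unless it is pressed down at least 5 mm until past 0.9. It stays where it is turned to.
- selector_press (a joint): Press depth of the selector, m: 0 up, 0.007 fully down. The spring takes 4 N to start and 8.5 N fully down and lifts it when let go.
- tin: Bystander: paper-labelled can, 66 mm diameter, 75 mm high; origin at the centre of its underside.
- bowl: Bystander: steel bowl, 110 mm across, 45 mm high; origin at the centre of its underside.
- jar: Bystander: amber glass jar with a steel cap, 56 mm diameter, 85 mm high; origin at the centre of its underside.
Things that resemble listed ones, but are neither listed nor needed, are in the scene too. Several things look just like the lid: the one meant starts farthest from the robot's base.

How it is judged (in metres and radians):
On the way, in this order (a step that is already met when the one before it is completed fails the run):
1. the selector is pressed down at its stop position (value of joint selector_press above 0.0035 m and value of joint selector below 0.3 rad), for 0.05 s.
2. the selector is turned to its end stop (beyond 1.15 rad) and has sprung back up (value of joint selector above 1.15 rad and value of joint selector_press below 0.002 m), for 0.2 s.
3. the lid sits fully in the mouth, its lugs in the gaps, not yet twisted (z of lid_bar in the frame of mouth between 0.018 and 0.0325 m and horizontal distance between lid_bar and mouth below 0.007 m and angle between lid_bar's own z axis and vertical below 0.12 rad and value of joint lid_ring below 0.25 rad), for 0.05 s.
At the end, for the whole second after the job is handed in: Selector beyond 1.15 rad and up (2 mm); lid fully in the mouth, centred within 7 mm, level, still, its bar 0.36 to 0.74 rad clockwise of the gaps (yellow is 0.55), gripped with over 2 N; tin, bowl and jar within 30 mm of their places (all of step 2 and z of lid_bar in the frame of mouth between 0.018 and 0.0325 m and horizontal distance between lid_bar and mouth below 0.007 m and angle between lid_bar's own z axis and vertical below 0.12 rad and value of joint lid_ring between 0.25 and 0.8 rad and angle between the x axis of lid_bar and the x axis of mouth, either way round between 0.36 and 0.74 rad and velocity of joint lid_ring between -0.1 and 0.1 rad/s and contact force between the fingers and lid above 2 N and distance of each of tin, bowl, jar from where it was at the start of the episode below 0.03 m); the arm keeps its last pose, push and grip.
It fails at once if the lid is twisted as far as the lock click (ring beyond 0.95 rad) (value of joint lid_ring above 0.95 rad).
It fails at once if the tin, bowl or jar is moved by more than 30 mm or tipped (distance of any of tin, bowl, jar from where it was at the start of the episode above 0.03 m or angle between any of tin, bowl, jar's own z axis and vertical above 0.4 rad).
It also fails if it takes over 61 s, if anything falls off the work surface, if the arm or the gripper's body presses on something with over 40 N, if the wrist force passes 120 N, or if a joint passes its speed limit or range.

### The arm

A 6-joint arm with a two-finger parallel gripper is mounted at the origin on the work surface. World frame = base frame: x ahead of the robot, y to its left, z up, the work surface at z = 0. Lengths are in m, angles in degrees, forces in N, time in s.
With the tool pointing down it reaches from about 0.35 to 0.875 m from the base axis. Payload 4.2 kg.
Tool frame: the origin (TCP) lies between the finger pads; the fingertips stand 19 mm ahead of it and the grasp point (between the pads) is the TCP; z points along the fingers, y is the line along which they close (so a half turn about z gives the same grasp; the last joint's range is limited). The gripper opens to 87 mm and grips with 3 to 60 N. Pads are 19 mm wide; open, the fingers measure 117 mm over their backs; the gripper's body (75 mm by 190 mm) begins 51 mm behind the grasp point.
Start: joints at [-56.746, 22.042, 0.453, 0, -68.411, -14.817], TCP at [0.198, -0.593, 0.242] pointing down, gripper open.
Joint ranges: [-179.83, 179.83], [-69.29, 118.12], [-61.27, 80.66], [-181.25, 117.63], [-171.15, -9.14], [-177.46, 177.46]. Speed limits (degrees/s): [159.86, 159.86, 180, 180, 180, 180].

### API

Orientations are given as a 3x3 rotation matrix whose columns are the frame's x, y, z axes.
In Python, from station import r gives the robot as it stands.
- The arm moves only by the tool drive_tool, never from a script. Its argument "steps" is one flat list of numbers, 7 for each row, row after row: the turn, a rotation vector about the tool's x, y, z in rad, then the shift along the tool's x, y, z in m, then the opening, from 0 (shut) to 1 (fully open). A call has 1 to 10 rows; each row shifts and turns the commanded pose from where the row before left it, along the tool's axes as they then stand; what a row does not reach is not made up. A row lasts 1/12 s, in which the tool goes at most 41.7 mm and 7.16 degrees, less where a joint would pass 70% of its speed; a pose out of reach is approached as far as the arm can. A call is refused whole if a number of a shift passes 0.0417 or a number of a turn 0.125, either way. A call with a gripper value outside its range is refused whole. The fingers move at their own pace and stop on an object; the grip force is fixed at half the most. Time passes only in rows, so rows that do not move let the fingers close. It gives the time, the measured TCP pose, the force, the opening and the grip force at its end, in the units of the state.
- r.sense(): the state, without advancing time (a new reading comes with each control period).
- r.capture(name): name is "scene" or "top" or "wrist"; returns the picture (400x640x3 uint8, blue, green, red); there is no depth.
- r.camera_params(name): a dict with "camera_matrix" (3x3 intrinsics, pixels), "extrinsics" (4x4, takes a point from world to camera coordinates). Camera axes: x right, y down, z forward; pixel columns grow to the right and rows downward; lengths in m; the calibration is good to about 2 mm. A picture is of the moment at which its call begins: read the wrist's pose just before it. camera_params takes no time and is no camera call; for the wrist camera it gives the pose at the moment of the call.
- r.finish_job(): hands the job in; it is judged then, once.
The state is a dict: "time_s": time; "joints": joint angles; "joint_velocities": joint speeds; "effort": joint torques, N m; "tcp_pos": TCP position; "ee_rot": TCP orientation; "wrist_force": force on the tool from outside, world axes, zero at the start; "moment": the same for the moment, N m; "gripper_width": opening from 0.0 (shut) to 1.0 (fully open); "gripper_force": force on a finger pad.
Only numpy, scipy, OpenCV 4.12 (cv2) and the standard library are available. Lean on these libraries where they do the work, as an engineer would, in place of code of your own. Each camera call takes 0.05 s, during which the arm holds its last target. There are 200 camera calls.

## Working session

There is one attempt and no reset: what is moved stays moved. The work goes in short steps, Python scripts to look and compute and a tool call to move; the robot and the scene stay as the last step left them, time stands still between calls to the robot, and variables do not carry over. Pictures are saved under pics/ and viewed, at most 10 in all, crops included, and the job is handed in when it is done.

Besides the shell and the picture viewer there is one more tool, called as a command line: name --argument value ..., lists and objects as JSON in quotes. drive_tool: Moves the arm, as the interface text tells. Its arguments: {"type":"object","properties":{"steps":{"type":"array"}},"required":["steps"]}

```bash
mkdir -p pics
python3 - <<'E'
from station import r
import cv2,numpy as np
a=r.capture("scene");b=r.capture("top")
cv2.imwrite("pics/scene.png",a);cv2.imwrite("pics/top.png",b)
for n in("scene","top"):
    p=r.camera_params(n);print(n,np.round(p["camera_matrix"],1).tolist(),np.round(p["extrinsics"],4).tolist())
s=r.sense();print(s["time_s"],s["tcp_pos"],np.round(s["ee_rot"],3).tolist(),s["gripper_width"])
E
```

```text
scene [[445.2, 0.0, 319.7], [0.0, 445.2, 192.1], [0.0, 0.0, 1.0]] [[0.5478, 0.8365, -0.0126, -0.2221], [0.6456, -0.4322, -0.6296, -0.28], [-0.5321, 0.3368, -0.7768, 1.5773], [0.0, 0.0, 0.0, 1.0]]
top [[505.0, 0.0, 321.4], [0.0, 505.0, 195.2], [0.0, 0.0, 1.0]] [[-0.0031, -0.9999, 0.014, -0.0415], [-0.9971, 0.002, -0.0763, 0.4678], [0.0763, -0.0142, -0.997, 1.4921], [0.0, 0.0, 0.0, 1.0]]
0.1 [ 0.19755549 -0.59245494  0.24057535] [[-0.949, -0.316, -0.001], [-0.316, 0.949, 0.002], [0.0, 0.002, -1.0]] 1.001187302451354
```

View pics/scene.png

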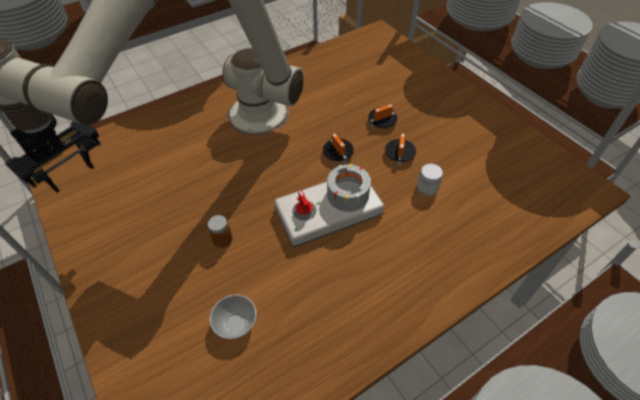

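View pics/top.png

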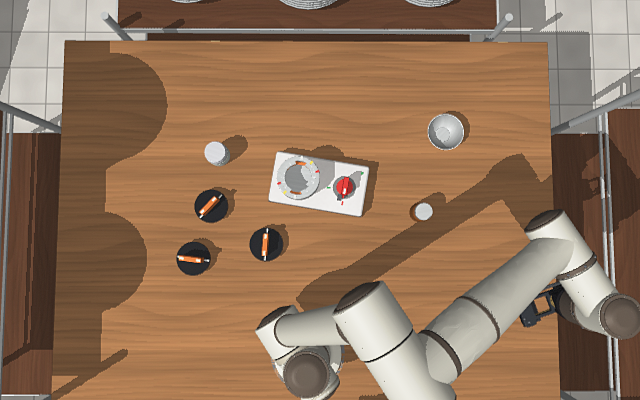

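Top view: grinder chamber at about (297,177), selector (344,187). Three lid lookalikes at (211,206), (193,258) and (266,244). The first looks farthest from the base at about (300,365). I'll enlarge and compute to confirm.

```bash
cat > h.py <<'E'
from station import r
import cv2,numpy as np
def back(n,u,v,z):
    p=r.camera_params(n);K=np.array(p["camera_matrix"]);T=np.array(p["extrinsics"])
    d=T[:3,:3].T@np.linalg.solve(K,[u,v,1]);c=-T[:3,:3].T@T[:3,3]
    return c+d*(z-c[2])/d[2]
def proj(n,P):
    p=r.camera_params(n);K=np.array(p["camera_matrix"]);T=np.array(p["extrinsics"])
    q=K@(T[:3,:3]@np.array(P)+T[:3,3]);return q[:2]/q[2]
E
python3 - <<'E'
from h import *
b=cv2.imread("pics/top.png")
cv2.imwrite("pics/c1.png",cv2.resize(b[145:275,175:375],None,fx=4,fy=4,interpolation=cv2.INTER_CUBIC))
for u,v in((211,206),(193,258),(266,244)):
    P=back("top",u,v,.024);print(u,v,P.round(3),np.hypot(*P[:2]).round(3))
print(back("top",297,177,.115).round(3),back("top",344,187,.1).round(3))
E
```

```text
211 206 [0.436 0.285 0.024] 0.521
193 258 [0.283 0.335 0.024] 0.439
266 244 [0.323 0.121 0.024] 0.345
[0.512 0.027 0.115] [ 0.485 -0.106  0.1  ]
```

View pics/c1.png

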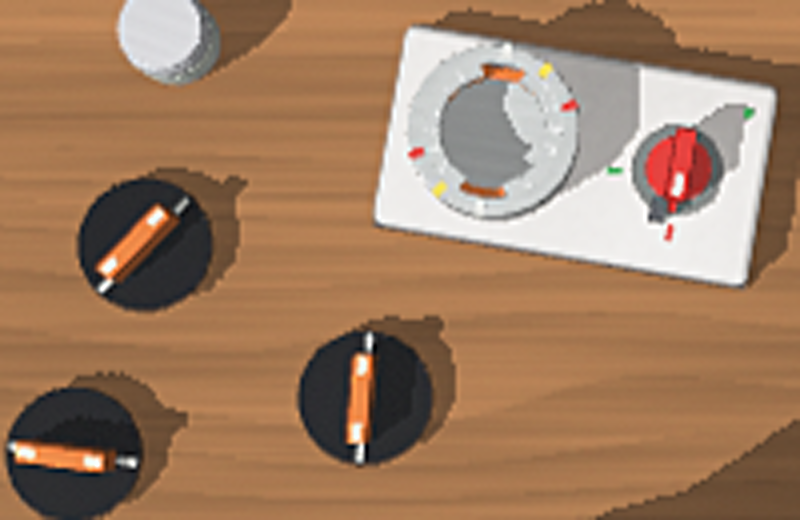

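The lid meant is (211,206) in the top view, crop (145,245). It is 0.521 m from the base, against 0.439 and 0.345 for the others, and the crop confirms it is a lid with an orange bar. I'll refine the numbers from the crop and plan the first move.

```bash
cat >> h.py <<'E'
def yaw(R): return np.arctan2(-R[0][1],R[1][1])   # world angle of tool y from world y, ccw
def plan(P,yawdeg):
    s=r.sense();R=np.array(s["ee_rot"]);p=np.array(s["tcp_pos"])
    y=yaw(R);d=np.array(P)-p
    dy=np.radians(yawdeg)-y;dy=(dy+np.pi/2)%np.pi-np.pi/2
    print("t",round(s["time_s"],2),"pos",p.round(4),"yaw",np.degrees(y).round(2),"tilt",R[:,2].round(4),"j6",round(s["joints"][5],1),"F",np.round(s["wrist_force"],1),"w",round(s["gripper_width"],3),"gf",round(s["gripper_force"],1))
    print("shift tool",(R.T@d).round(4),"dist",np.linalg.norm(d).round(3),"turn z",(-dy).round(3))
E
python3 - <<'E'
from h import *
f=lambda u,v,z:back("top",175+u/4-.375,145+v/4-.375,z)
c=[f(*q,.05) for q in((410,27),(777,90),(747,286),(375,224))]
print("sides",[np.linalg.norm(c[i]-c[i-1]).round(3) for i in range(4)])
for a,b in((1,0),(2,3)): d=c[b]-c[a];print("yaw",np.degrees(np.arctan2(-d[0],d[1])))
print("mouth",f(493,131,.115).round(4))
print("sel top",f(687,130,.108).round(4),f(676,200,.108).round(4))
e=f(163,207,.064),f(101,272,.064);d=e[0]-e[1];print("lid bar",e,np.linalg.norm(d),np.degrees(np.arctan2(d[1],d[0])),"flange",f(145,245,.024))
print("tin",f(157,28,.075)," jar",back("top",424,211,.085))
plan((.489,-.106,.2),-9.7)
E
```

```text
sides [np.float64(0.147), np.float64(0.274), np.float64(0.146), np.float64(0.275)]
yaw -9.88233761756296
yaw -9.608975358606427
mouth [0.5107 0.0244 0.115 ]
sel top [ 0.512  -0.1122  0.108 ] [ 0.4625 -0.1041  0.108 ]
lid bar (array([0.46156831, 0.26436941, 0.064     ]), array([0.41468959, 0.30831688, 0.064     ])) 0.06425725370645319 -43.15152517473259 flange [0.43633364 0.28513892 0.024     ]
tin [0.59037296 0.26820463 0.075     ]  jar [ 0.41683363 -0.33513773  0.085     ]
t 0.1 pos [ 0.1976 -0.5925  0.2406] yaw 18.43 tilt [-7.0e-04  1.8e-03 -1.0e+00] j6 -14.8 F [-0.2 -0.9 -0.3] w 1.001 gf 0.0
shift tool [-0.4303  0.3693  0.0412] dist 0.569 turn z 0.491
```

drive_tool --steps '[0, 0, 0, -0.027, 0.023, 0, 1, 0, 0, 0, -0.027, 0.023, 0, 1, 0, 0, 0, -0.027, 0.023, 0, 1, 0, 0, 0, -0.027, 0.023, 0, 1, 0, 0, 0, -0.027, 0.023, 0, 1, 0, 0, 0, -0.027, 0.023, 0, 1, 0, 0, 0, -0.027, 0.023, 0, 1, 0, 0, 0, -0.027, 0.023, 0, 1, 0, 0, 0, -0.027, 0.023, 0, 1, 0, 0, 0, -0.027, 0.023, 0, 1]'

```text
time_s: 0.93
tcp_pos: [0.3814, -0.2876, 0.2413]
ee_rot: [[-0.949, -0.316, -0.0], [-0.316, 0.949, 0.0], [0.0, 0.0, -1.0]]
wrist_force: [0.8, -1.2, -0.7]
gripper_width: 1.002
gripper_force: 0.0
```

drive_tool --steps '[0, 0, 0, -0.027, 0.023, 0, 1, 0, 0, 0, -0.027, 0.023, 0, 1, 0, 0, 0, -0.027, 0.023, 0, 1, 0, 0, 0, -0.027, 0.023, 0, 1, 0, 0, 0, -0.027, 0.023, 0, 1, 0, 0, 0.12, 0, 0, 0, 1, 0, 0, 0.12, 0, 0, 0, 1, 0, 0, 0.12, 0, 0, 0, 1, 0, 0, 0.12, 0, 0, 0, 1, 0, 0, 0, 0, 0, 0, 1]'

```text
time_s: 1.77
tcp_pos: [0.4725, -0.1373, 0.2411]
ee_rot: [[-0.987, 0.159, -0.001], [0.159, 0.987, 0.0], [0.001, 0.0, -1.0]]
wrist_force: [-1.0, -0.3, -0.1]
gripper_width: 1.0
gripper_force: 0.0
```

Run:
```python
from h import *
plan((.488,-.107,.2),-9.7)
p=r.camera_params("wrist");K=np.array(p["camera_matrix"]);T=np.array(p["extrinsics"]);np.savez("w1.npz",K=K,T=T)
print(K.round(1).tolist(),(-T[:3,:3].T@T[:3,3]).round(3),T[:3,:3].round(2).tolist())
cv2.imwrite("pics/w1.png",r.capture("wrist"))
print(proj("wrist",(.4875,-.108,.108)),proj("wrist",(.511,.0244,.115)))
```

```text
t 1.77 pos [ 0.4725 -0.1373  0.2411] yaw -9.17 tilt [-1.e-03  2.e-04 -1.e+00] j6 -101.9 F [-1.  -0.3 -0.1] w 1.0 gf 0.0
shift tool [-0.0105  0.0323  0.0411] dist 0.053 turn z 0.009
[[298.7, 0.0, 316.8], [0.0, 298.7, 191.4], [0.0, 0.0, 1.0]] [ 0.391 -0.123  0.384] [[0.16, 0.99, 0.0], [0.94, -0.15, 0.3], [0.3, -0.05, -0.95]]
[347.98352895 196.9512206 ] [489.41215812 201.76078601]
```

View pics/w1.png

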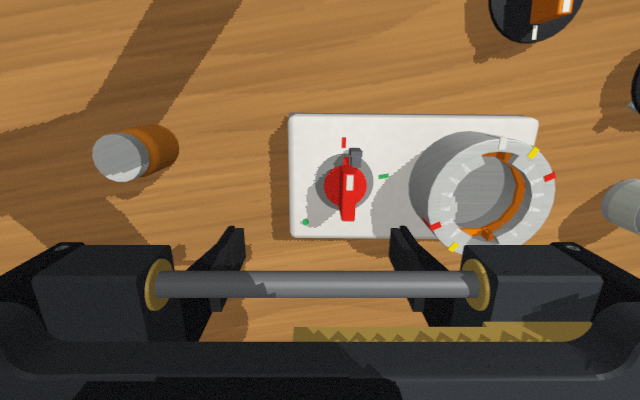

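Run:
```python
from h import *
print(np.round(r.sense()["joints"],1))
b=cv2.imread("pics/w1.png")
k=4;x0,y0=280,105
c=cv2.resize(b[y0:y0+150,x0:x0+200],None,fx=k,fy=k,interpolation=cv2.INTER_CUBIC)
x1,y1=400,105
c2=cv2.resize(b[y1:y1+150,x1:x1+200],None,fx=k,fy=k,interpolation=cv2.INTER_CUBIC)
a=np.radians(-9.7);X=np.array([np.cos(a),np.sin(a),0]);Y=np.array([-X[1],X[0],0])
M=np.array([.511,.0244,.115]);S=M-.135*Y
def dr(img,pts,o,col):
    q=np.array([((proj("wrist",p)-o+.5)*k-.5) for p in pts]).round().astype(int)
    cv2.polylines(img,[q],True,col,1)
t=np.linspace(0,2*np.pi,60)[:-1]
for img,o in((c,(x0,y0)),(c2,(x1,y1))):
    dr(img,[S*[1,1,0]+[0,0,.108]+X*u*.025+Y*v*.007 for u,v in((1,1),(1,-1),(-1,-1),(-1,1))],o,(255,0,0))
    for R in(.038,.0605): dr(img,[M+R*(np.cos(s)*X+np.sin(s)*Y) for s in t],o,(255,0,255))
    dr(img,[[*(M+u*X*.075+Y*v)[:2],.05] for u,v in((1,.068),(1,-.21),(-1,-.21),(-1,.068))],o,(0,255,255))
o=np.hstack([c[:,:400],c2[:,80:700]])[:, :]
cv2.imwrite("pics/c2.png",np.hstack([c[:,100:440],c2[:,80:540+0]]))
```

```text
[   2.7    9.1  -17.7   -0.   -63.3 -101.6]
```

View pics/c2.png

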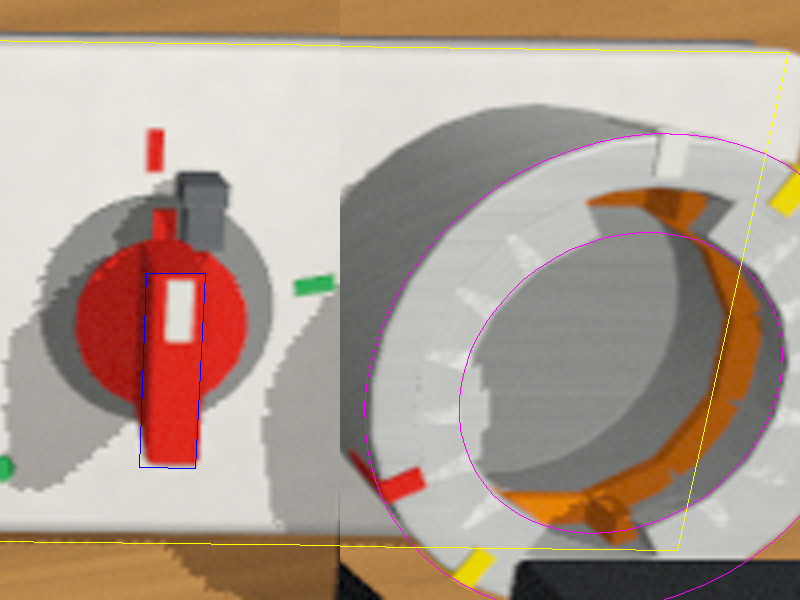

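The overlay of the model on the wrist view matches well: selector bar at crop (170,370), within about 1 mm. Turning clockwise lowers joint 6, which would run out of range, so I flip the tool half a turn first.

drive_tool --steps '[0, 0, -0.12, 0, 0, 0, 1, 0, 0, -0.12, 0, 0, 0, 1, 0, 0, -0.12, 0, 0, 0, 1, 0, 0, -0.12, 0, 0, 0, 1, 0, 0, -0.12, 0, 0, 0, 1, 0, 0, -0.12, 0, 0, 0, 1, 0, 0, -0.12, 0, 0, 0, 1, 0, 0, -0.12, 0, 0, 0, 1, 0, 0, -0.12, 0, 0, 0, 1, 0, 0, -0.12, 0, 0, 0, 1]'

```text
time_s: 2.65
tcp_pos: [0.4725, -0.1376, 0.2414]
ee_rot: [[-0.497, -0.868, -0.0], [-0.868, 0.497, 0.0], [0.0, 0.0, -1.0]]
wrist_force: [0.0, -0.5, 0.1]
gripper_width: 0.999
gripper_force: 0.0
```

drive_tool --steps '[0, 0, -0.12, 0, 0, 0, 1, 0, 0, -0.12, 0, 0, 0, 1, 0, 0, -0.12, 0, 0, 0, 1, 0, 0, -0.12, 0, 0, 0, 1, 0, 0, -0.12, 0, 0, 0, 1, 0, 0, -0.12, 0, 0, 0, 1, 0, 0, -0.12, 0, 0, 0, 1, 0, 0, -0.12, 0, 0, 0, 1, 0, 0, -0.12, 0, 0, 0, 1, 0, 0, -0.12, 0, 0, 0, 1]'

```text
time_s: 3.48
tcp_pos: [0.4726, -0.1376, 0.2414]
ee_rot: [[0.629, -0.778, -0.0], [-0.778, -0.629, 0.0], [-0.0, 0.0, -1.0]]
wrist_force: [1.4, 0.1, -0.1]
gripper_width: 1.0
gripper_force: 0.0
```

drive_tool --steps '[0, 0, -0.12, 0, 0, 0, 1, 0, 0, -0.12, 0, 0, 0, 1, 0, 0, -0.12, 0, 0, 0, 1, 0, 0, -0.12, 0, 0, 0, 1, 0, 0, -0.12, 0, 0, 0, 1, 0, 0, -0.12, 0, 0, 0, 1, 0, 0, 0, 0, 0, 0, 1]'

```text
time_s: 4.07
tcp_pos: [0.4726, -0.1376, 0.2414]
ee_rot: [[0.985, -0.174, -0.0], [-0.174, -0.985, 0.0], [-0.0, -0.0, -1.0]]
wrist_force: [0.5, -0.2, 0.2]
gripper_width: 1.0
gripper_force: 0.0
```

Run:
```python
from h import *
plan((.4878,-.1082,.096),-9.7)
```

```text
t 4.07 pos [ 0.4726 -0.1376  0.2414] yaw 169.96 tilt [-4.e-04  1.e-04 -1.e+00] j6 77.3 F [ 0.5 -0.2  0.2] w 1.0 gf 0.0
shift tool [ 0.0099 -0.0316  0.1454] dist 0.149 turn z -0.006
```

drive_tool --steps '[0, 0, -0.006, 0.01, -0.0316, 0.02, 1, 0, 0, 0, 0, 0, 0.03, 1, 0, 0, 0, 0, 0, 0.03, 1, 0, 0, 0, 0, 0, 0.03, 1, 0, 0, 0, 0, 0, 0.025, 1, 0, 0, 0, 0, 0, 0.014, 1, 0, 0, 0, 0, 0, 0, 1]'

```text
time_s: 4.65
tcp_pos: [0.4857, -0.1084, 0.0892]
ee_rot: [[0.985, -0.175, -0.008], [-0.175, -0.985, -0.0], [-0.008, 0.002, -1.0]]
wrist_force: [-0.1, 0.1, 0.2]
gripper_width: 1.002
gripper_force: 0.0
```

drive_tool --steps '[0, 0, 0, 0, 0, 0, 0, 0, 0, 0, 0, 0, 0, 0, 0, 0, 0, 0, 0, 0, 0, 0, 0, 0, 0, 0, 0, 0, 0, 0, 0, 0, 0, 0, 0, 0, 0, 0, 0, 0, 0, 0, 0, 0, 0, 0, 0, 0, 0, 0, 0, 0, 0, 0, 0, 0, 0, 0, 0, 0, 0, 0, 0, 0, 0, 0, 0, 0, 0, 0]'

```text
time_s: 5.48
tcp_pos: [0.4883, -0.1082, 0.0926]
ee_rot: [[0.985, -0.173, -0.0], [-0.173, -0.985, 0.0], [-0.0, -0.0, -1.0]]
wrist_force: [0.4, -0.5, -1.2]
gripper_width: 0.325
gripper_force: 0.0
```

drive_tool --steps '[0, 0, 0, 0, 0, 0, 0, 0, 0, 0, 0, 0, 0, 0, 0, 0, 0, 0, 0, 0, 0, 0, 0, 0, 0, 0, 0, 0, 0, 0, 0, 0, 0, 0, 0, 0, 0, 0, 0, 0, 0, 0]'

```text
time_s: 5.98
tcp_pos: [0.4882, -0.1083, 0.0925]
ee_rot: [[0.985, -0.173, -0.0], [-0.173, -0.985, -0.0], [-0.0, 0.0, -1.0]]
wrist_force: [0.4, 0.5, 0.5]
gripper_width: 0.158
gripper_force: 30.0
```

drive_tool --steps '[0, 0, 0, 0, 0, 0.002, 0, 0, 0, 0, 0, 0, 0.002, 0, 0, 0, 0, 0, 0, 0.002, 0, 0, 0, 0, 0, 0, 0.0015, 0, 0, 0, 0, 0, 0, 0, 0, 0, 0, 0, 0, 0, 0, 0]'

```text
time_s: 6.48
tcp_pos: [0.4883, -0.1083, 0.0857]
ee_rot: [[0.985, -0.172, -0.0], [-0.172, -0.985, -0.0], [0.0, 0.0, -1.0]]
wrist_force: [-3.3, 0.3, 7.1]
gripper_width: 0.152
gripper_force: 30.0
```

drive_tool --steps '[0, 0, 0, 0, 0, 0.0015, 0, 0, 0, 0, 0, 0, 0.001, 0, 0, 0, 0, 0, 0, 0, 0, 0, 0, 0, 0, 0, 0, 0]'

```text
time_s: 6.82
tcp_pos: [0.4884, -0.1083, 0.0852]
ee_rot: [[0.985, -0.172, 0.0], [-0.172, -0.985, -0.001], [0.001, 0.001, -1.0]]
wrist_force: [-7.4, 2.4, 21.1]
gripper_width: 0.154
gripper_force: 30.0
```

drive_tool --steps '[0, 0, 0.06, 0, 0, -0.0008, 0, 0, 0, 0.11, 0, 0, 0, 0, 0, 0, 0.11, 0, 0, 0, 0, 0, 0, 0.11, 0, 0, 0, 0, 0, 0, 0.11, 0, 0, 0, 0, 0, 0, 0.11, 0, 0, 0, 0, 0, 0, 0.11, 0, 0, 0, 0, 0, 0, 0.11, 0, 0, 0, 0]'

```text
time_s: 7.48
tcp_pos: [0.4883, -0.1084, 0.0853]
ee_rot: [[0.533, -0.846, 0.0], [-0.846, -0.533, -0.001], [0.001, 0.0, -1.0]]
wrist_force: [-4.7, 0.7, 16.4]
gripper_width: 0.159
gripper_force: 30.0
```

drive_tool --steps '[0, 0, 0.11, 0, 0, 0, 0, 0, 0, 0.11, 0, 0, 0, 0, 0, 0, 0.11, 0, 0, 0, 0, 0, 0, 0.11, 0, 0, 0, 0, 0, 0, 0.08, 0, 0, 0, 0, 0, 0, 0.02, 0, 0, 0, 0, 0, 0, 0, 0, 0, 0, 0]'

```text
time_s: 8.07
tcp_pos: [0.4882, -0.1084, 0.0853]
ee_rot: [[0.027, -1.0, 0.0], [-1.0, -0.027, -0.001], [0.001, -0.0, -1.0]]
wrist_force: [-6.0, 1.6, 15.7]
gripper_width: 0.161
gripper_force: 30.0
```

drive_tool --steps '[0, 0, 0, 0, 0, -0.003, 0, 0, 0, 0, 0, 0, -0.003, 0, 0, 0, 0, 0, 0, -0.002, 0, 0, 0, 0, 0, 0, 0, 0.5, 0, 0, 0, 0, 0, 0, 0.5, 0, 0, 0, 0, 0, 0, 0.5, 0, 0, 0, 0, 0, 0, 0.5, 0, 0, 0, 0, 0, 0, 0.5, 0, 0, 0, 0, 0, 0, 0.5]'

```text
time_s: 8.82
tcp_pos: [0.4907, -0.1081, 0.0924]
ee_rot: [[0.028, -1.0, 0.005], [-1.0, -0.028, -0.0], [0.0, -0.005, -1.0]]
wrist_force: [3.3, -0.5, 3.1]
gripper_width: 0.474
gripper_force: 2.0
```

drive_tool --steps '[0, 0, 0, 0, 0, -0.01, 1, 0, 0, 0, 0, 0, -0.03, 1, 0, 0, 0, 0, 0, -0.04, 1, 0, 0, 0, 0, 0, -0.04, 1, 0, 0, 0, 0, 0, 0, 1]'

```text
time_s: 9.23
tcp_pos: [0.4914, -0.1086, 0.2185]
ee_rot: [[0.028, -1.0, 0.012], [-1.0, -0.028, -0.001], [0.002, -0.012, -1.0]]
wrist_force: [1.7, -0.0, 0.9]
gripper_width: 0.794
gripper_force: 0.0
```

Run:
```python
from h import *
plan((.438,.286,.212),137-180)
b=r.capture("top")
cv2.imwrite("pics/t2.png",cv2.resize(b[145:275,175:375],None,fx=4,fy=4,interpolation=cv2.INTER_CUBIC))
b=r.capture("wrist");cv2.imwrite("pics/w2.png",b)
```

```text
t 9.23 pos [ 0.4914 -0.1086  0.2185] yaw 91.63 tilt [ 0.0122 -0.0012 -0.9999] j6 -4.6 F [ 1.7 -0.   0.9] w 0.794 gf 0.0
shift tool [-0.396   0.0422  0.0054] dist 0.398 turn z -0.792
```

View pics/w2.png

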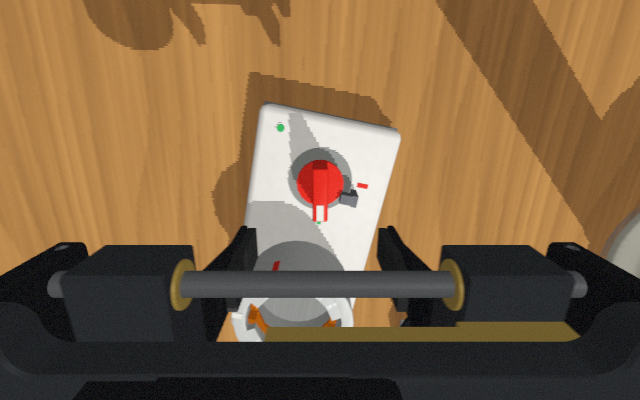

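The white tip at (320,213) now points to the green mark, and the selector stays turned. Next I move to a hover over the lid.

drive_tool --steps '[0, 0, 0, -0.035, 0.0035, 0, 1, 0, 0, 0, -0.035, 0.0035, 0, 1, 0, 0, 0, -0.035, 0.0035, 0, 1, 0, 0, 0, -0.035, 0.0035, 0, 1, 0, 0, 0, -0.035, 0.0035, 0, 1, 0, 0, 0, -0.035, 0.0035, 0, 1, 0, 0, 0, -0.035, 0.0035, 0, 1, 0, 0, 0, -0.035, 0.0035, 0, 1, 0, 0, 0, -0.035, 0.0035, 0, 1, 0, 0, 0, -0.035, 0.0035, 0, 1]'

```text
time_s: 10.17
tcp_pos: [0.4416, 0.2411, 0.2088]
ee_rot: [[0.027, -1.0, -0.005], [-1.0, -0.027, -0.004], [0.004, 0.005, -1.0]]
wrist_force: [0.2, 0.2, 0.3]
gripper_width: 1.002
gripper_force: 0.0
```

drive_tool --steps '[0, 0, -0.115, 0, 0, 0, 1, 0, 0, -0.115, 0, 0, 0, 1, 0, 0, -0.115, 0, 0, 0, 1, 0, 0, -0.115, 0, 0, 0, 1, 0, 0, -0.115, 0, 0, 0, 1, 0, 0, -0.115, 0, 0, 0, 1, 0, 0, -0.1, 0, 0, 0, 1, 0, 0, 0, 0, 0, 0, 1]'

```text
time_s: 10.83
tcp_pos: [0.4423, 0.2395, 0.2088]
ee_rot: [[0.73, -0.684, -0.005], [-0.684, -0.73, -0.004], [-0.001, 0.006, -1.0]]
wrist_force: [0.2, 0.8, -1.3]
gripper_width: 1.001
gripper_force: 0.0
```

```bash
cat > ov.py <<'E'
from h import *
import sys
def ov(b,x0,y0,w,h,k,polys,name):
    c=cv2.resize(b[y0:y0+h,x0:x0+w],None,fx=k,fy=k,interpolation=cv2.INTER_CUBIC)
    for p,col in polys:
        q=np.array([((proj("wrist",a)-(x0,y0)+.5)*k-.5) for a in p]).round().astype(int);cv2.polylines(c,[q],True,col,1)
    cv2.imwrite(name,c)
def fr(deg):
    a=np.radians(deg);X=np.array([np.cos(a),np.sin(a),0]);return X,np.array([-X[1],X[0],0])
def rect(C,deg,l,w):
    X,Y=fr(deg);return [np.array(C)+X*u*l/2+Y*v*w/2 for u,v in((1,1),(1,-1),(-1,-1),(-1,1))]
def circ(C,R):return [np.array(C)+R*np.array([np.cos(t),np.sin(t),0]) for t in np.linspace(0,6.283,60)]
E
python3 - <<'E'
from ov import *
plan((.438,.286,.048),137-180)
c=proj("wrist",(.438,.286,.064));print(c)
b=r.capture("wrist")
x0,y0=[max(0,int(v)) for v in c-[80,60]]
ov(b,x0,y0,160,120,5,[(rect((.438,.286,.064),-43.1,.064,.014),(255,255,0)),(circ((.438,.286,.024),.05),(255,0,255))],"pics/c3.png")
E
```

```text
t 10.83 pos [0.4423 0.2395 0.2088] yaw 136.88 tilt [-0.005 -0.004 -1.   ] j6 -0.0 F [ 0.2  0.8 -1.3] w 1.001 gf 0.0
shift tool [-0.0348 -0.032   0.1607] dist 0.167 turn z -0.002
[287.43934637 216.44409579]
```

View pics/c3.png

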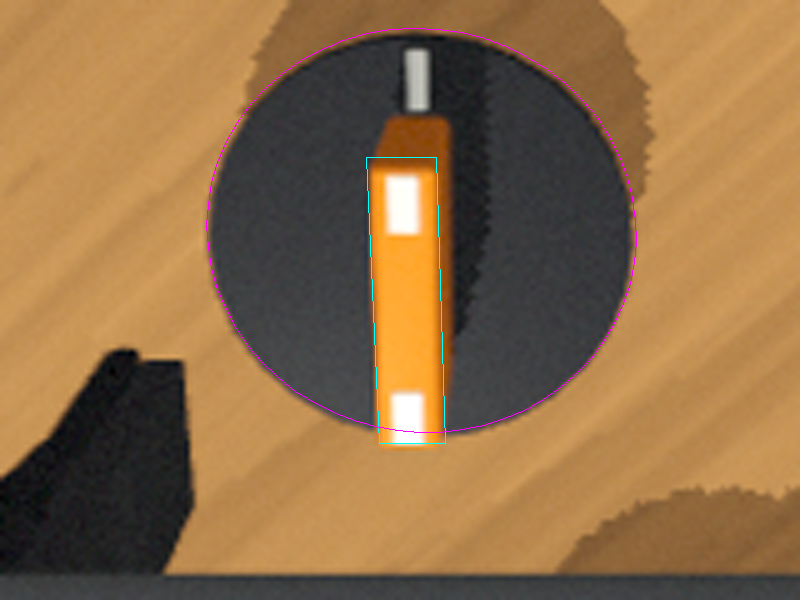

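drive_tool --steps '[0.006, 0, -0.002, -0.0348, -0.016, 0, 1, 0, 0, 0, 0, -0.016, 0.02, 1, 0, 0, 0, 0, 0, 0.035, 1, 0, 0, 0, 0, 0, 0.035, 1, 0, 0, 0, 0, 0, 0.03, 1, 0, 0, 0, 0, 0, 0.02, 1, 0, 0, 0, 0, 0, 0.01, 1, 0, 0, 0, 0, 0, 0.006, 1, 0, 0, 0, 0, 0, 0.004, 1, 0, 0, 0, 0, 0, 0, 1]'

```text
time_s: 11.72
tcp_pos: [0.4411, 0.2886, 0.0514]
ee_rot: [[0.73, -0.683, 0.004], [-0.683, -0.73, 0.004], [0.0, -0.006, -1.0]]
wrist_force: [-0.5, -0.1, 0.1]
gripper_width: 1.004
gripper_force: 0.0
```

drive_tool --steps '[0, 0, 0, 0, 0, 0, 0, 0, 0, 0, 0, 0, 0, 0, 0, 0, 0, 0, 0, 0, 0, 0, 0, 0, 0, 0, 0, 0, 0, 0, 0, 0, 0, 0, 0, 0, 0, 0, 0, 0, 0, 0, 0, 0, 0, 0, 0, 0, 0, 0, 0, 0, 0, 0, 0, 0, 0, 0, 0, 0, 0, 0, 0, 0, 0, 0, 0, 0, 0, 0]'

```text
time_s: 12.55
tcp_pos: [0.441, 0.2886, 0.0514]
ee_rot: [[0.73, -0.683, 0.004], [-0.683, -0.73, 0.004], [0.0, -0.006, -1.0]]
wrist_force: [0.8, 0.5, 0.1]
gripper_width: 0.323
gripper_force: 0.0
```

drive_tool --steps '[0, 0, 0, 0, 0, 0, 0, 0, 0, 0, 0, 0, 0, 0, 0, 0, 0, 0, 0, 0, 0, 0, 0, 0, 0, 0, 0, 0, 0, 0, 0, 0, 0, 0, 0]'

```text
time_s: 12.97
tcp_pos: [0.4409, 0.2884, 0.0513]
ee_rot: [[0.73, -0.683, 0.004], [-0.683, -0.73, 0.004], [0.0, -0.006, -1.0]]
wrist_force: [-1.7, -0.9, -0.3]
gripper_width: 0.156
gripper_force: 30.0
```

drive_tool --steps '[0, 0, 0, 0, 0, -0.01, 0, 0, 0, 0, 0, 0, -0.02, 0, 0, 0, 0, 0, 0, -0.03, 0, 0, 0, 0, 0, 0, -0.035, 0, 0, 0, 0, 0, 0, -0.035, 0, 0, 0, 0, 0, 0, -0.02, 0, 0, 0, 0, 0, 0, -0.005, 0, 0, 0, 0, 0, 0, 0, 0, 0, 0, 0, 0, 0, 0, 0, 0, 0, 0, 0, 0, 0, 0]'

```text
time_s: 13.8
tcp_pos: [0.4395, 0.2872, 0.2046]
ee_rot: [[0.73, -0.683, 0.001], [-0.683, -0.73, 0.002], [-0.0, -0.002, -1.0]]
wrist_force: [-0.4, -0.2, -2.0]
gripper_width: 0.155
gripper_force: 30.0
```

Run:
```python
from h import *
plan((.511,.0248,.2063),170.3)
```

```text
t 13.8 pos [0.4395 0.2872 0.2046] yaw 136.9 tilt [ 0.0014  0.002  -1.    ] j6 -4.0 F [-0.4 -0.2 -2. ] w 0.155 gf 30.0
shift tool [ 0.2315  0.1427 -0.0021] dist 0.272 turn z -0.583
```

drive_tool --steps '[0, 0, 0, 0.012, 0.008, 0, 0, 0, 0, 0, 0.025, 0.0155, 0, 0, 0, 0, 0, 0.03, 0.0185, 0, 0, 0, 0, 0, 0.03, 0.0185, 0, 0, 0, 0, 0, 0.03, 0.0185, 0, 0, 0, 0, 0, 0.03, 0.0185, 0, 0, 0, 0, 0, 0.03, 0.0185, 0, 0, 0, 0, 0, 0.025, 0.0155, 0, 0, 0, 0, 0, 0.0145, 0.0085, 0, 0, 0, 0, 0, 0.005, 0.0027, 0, 0]'

```text
time_s: 14.63
tcp_pos: [0.5115, 0.0225, 0.204]
ee_rot: [[0.728, -0.686, 0.001], [-0.686, -0.728, 0.003], [-0.001, -0.003, -1.0]]
wrist_force: [-0.5, -0.2, -1.1]
gripper_width: 0.163
gripper_force: 30.0
```

drive_tool --steps '[0, 0, -0.1, 0, 0, 0, 0, 0, 0, -0.1, 0, 0, 0, 0, 0, 0, -0.1, 0, 0, 0, 0, 0, 0, -0.1, 0, 0, 0, 0, 0, 0, -0.1, 0, 0, 0, 0, 0, 0, -0.06, 0, 0, 0, 0, 0, 0, -0.023, 0, 0, 0, 0, 0, 0, 0, 0, 0, 0, 0, 0, 0, 0, 0, 0, 0, 0, 0, 0, 0, 0, 0, 0, 0]'

```text
time_s: 15.47
tcp_pos: [0.5118, 0.0256, 0.2053]
ee_rot: [[0.986, -0.169, 0.003], [-0.169, -0.986, 0.004], [0.003, -0.005, -1.0]]
wrist_force: [-0.2, -0.5, -1.0]
gripper_width: 0.157
gripper_force: 30.0
```

Run:
```python
from ov import *
plan((.511,.0248,.148),170.3)
s=r.sense();R=np.array(s["ee_rot"]);C=np.array(s["tcp_pos"])+R@[0,0,.0073]
b=r.capture("wrist")
y=np.degrees(yaw(R))
M=(.511,.0248,.115);X,Y=fr(-9.7)
ov(b,180,100,250,180,3,[(rect(C+[0,0,.02],y,.064,.014),(255,255,0)),(circ(C-[0,0,.02],.05),(255,0,255)),(circ(M,.0605),(0,255,0)),([np.array(M)-X*.046,np.array(M)-X*.06],(0,0,255))],"pics/c4.png")
```

```text
t 15.47 pos [0.5118 0.0256 0.2053] yaw 170.28 tilt [ 0.0035  0.0042 -1.    ] j6 59.4 F [-0.2 -0.5 -1. ] w 0.157 gf 30.0
shift tool [-0.0008  0.0012  0.0573] dist 0.057 turn z -0.0
```

View pics/c4.png

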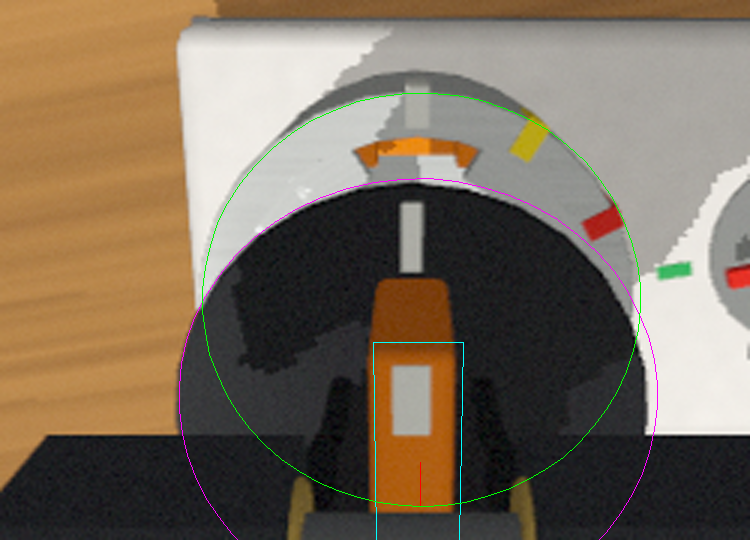

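The wrist view shows the chamber rim matching the green model circle, the white gap mark at crop (417,105), and the lid's tip mark at (412,237). The lid is about 1 mm off to +y. I correct that and descend.

drive_tool --steps '[0, 0, 0, -0.0008, 0.0013, 0.008, 0, 0, 0, 0, 0, 0, 0.01, 0, 0, 0, 0, 0, 0, 0.01, 0, 0, 0, 0, 0, 0, 0.006, 0, 0, 0, 0, 0, 0, 0.004, 0, 0, 0, 0, 0, 0, 0.003, 0, 0, 0, 0, 0, 0, 0.003, 0, 0, 0, 0, 0, 0, 0, 0]'

```text
time_s: 16.18
tcp_pos: [0.511, 0.0246, 0.161]
ee_rot: [[0.986, -0.168, 0.003], [-0.168, -0.986, 0.004], [0.002, -0.005, -1.0]]
wrist_force: [0.0, 0.2, -0.8]
gripper_width: 0.16
gripper_force: 30.0
```

drive_tool --steps '[0, 0, 0, 0, 0, 0.002, 0, 0, 0, 0, 0, 0, 0.002, 0, 0, 0, 0, 0, 0, 0.002, 0, 0, 0, 0, 0, 0, 0, 0]'

```text
time_s: 16.52
tcp_pos: [0.511, 0.0246, 0.1553]
ee_rot: [[0.986, -0.168, 0.004], [-0.168, -0.986, 0.004], [0.003, -0.005, -1.0]]
wrist_force: [0.2, 0.2, -1.1]
gripper_width: 0.157
gripper_force: 30.0
```

drive_tool --steps '[0, 0, 0, 0, 0, 0.002, 0, 0, 0, 0, 0, 0, 0.0015, 0, 0, 0, 0, 0, 0, 0.001, 0, 0, 0, 0, 0, 0, 0, 0]'

```text
time_s: 16.85
tcp_pos: [0.5111, 0.0246, 0.1508]
ee_rot: [[0.986, -0.168, 0.004], [-0.168, -0.986, 0.004], [0.003, -0.005, -1.0]]
wrist_force: [0.6, 0.0, -0.8]
gripper_width: 0.157
gripper_force: 30.0
```

drive_tool --steps '[0, 0, 0, 0, 0, 0.001, 0, 0, 0, 0, 0, 0, 0.001, 0, 0, 0, 0, 0, 0, 0, 0]'

```text
time_s: 17.1
tcp_pos: [0.5111, 0.0247, 0.1489]
ee_rot: [[0.986, -0.168, 0.004], [-0.168, -0.986, 0.004], [0.003, -0.005, -1.0]]
wrist_force: [0.0, 0.0, -0.9]
gripper_width: 0.16
gripper_force: 30.0
```

drive_tool --steps '[0, 0, 0, 0, 0, 0.001, 0, 0, 0, 0, 0, 0, 0, 0]'

```text
time_s: 17.27
tcp_pos: [0.5114, 0.0247, 0.1484]
ee_rot: [[0.986, -0.168, 0.004], [-0.168, -0.986, 0.004], [0.004, -0.005, -1.0]]
wrist_force: [-0.2, 0.6, -0.2]
gripper_width: 0.156
gripper_force: 30.0
```

drive_tool --steps '[0, 0, 0, 0, 0, 0.0007, 0, 0, 0, 0, 0, 0, 0, 0, 0, 0, 0, 0, 0, 0, 0]'

```text
time_s: 17.52
tcp_pos: [0.5115, 0.0247, 0.1482]
ee_rot: [[0.986, -0.168, 0.005], [-0.168, -0.986, 0.004], [0.004, -0.005, -1.0]]
wrist_force: [-3.2, 0.7, 5.7]
gripper_width: 0.162
gripper_force: 30.0
```

Seated, with 5.7 N contact at the predicted height. Now I twist.

drive_tool --steps '[0, 0, 0.04, 0, 0, -0.0003, 0, 0, 0, 0.06, 0, 0, 0, 0, 0, 0, 0.07, 0, 0, 0, 0, 0, 0, 0.07, 0, 0, 0, 0, 0, 0, 0.07, 0, 0, 0, 0, 0, 0, 0.07, 0, 0, 0, 0, 0, 0, 0.06, 0, 0, 0, 0, 0, 0, 0.04, 0, 0, 0, 0, 0, 0, 0, 0, 0, 0, 0, 0, 0, 0, 0, 0, 0, 0]'

```text
time_s: 18.35
tcp_pos: [0.5117, 0.0242, 0.1483]
ee_rot: [[0.798, -0.603, 0.005], [-0.603, -0.798, 0.003], [0.002, -0.006, -1.0]]
wrist_force: [0.9, -3.2, 3.9]
gripper_width: 0.156
gripper_force: 30.0
```

Run:
```python
from h import *
plan((.511,.0248,.148),138.8)
b=r.capture("wrist");c=cv2.resize(b[100:290,170:430],None,fx=3,fy=3,interpolation=cv2.INTER_CUBIC)
cv2.imwrite("pics/c5.png",c)
```

```text
t 18.35 pos [0.5117 0.0242 0.1483] yaw 142.91 tilt [ 0.0051  0.0035 -1.    ] j6 32.1 F [ 0.9 -3.2  3.9] w 0.156 gf 30.0
shift tool [-0.001  -0.0001  0.0003] dist 0.001 turn z 0.072
```

View pics/c5.png

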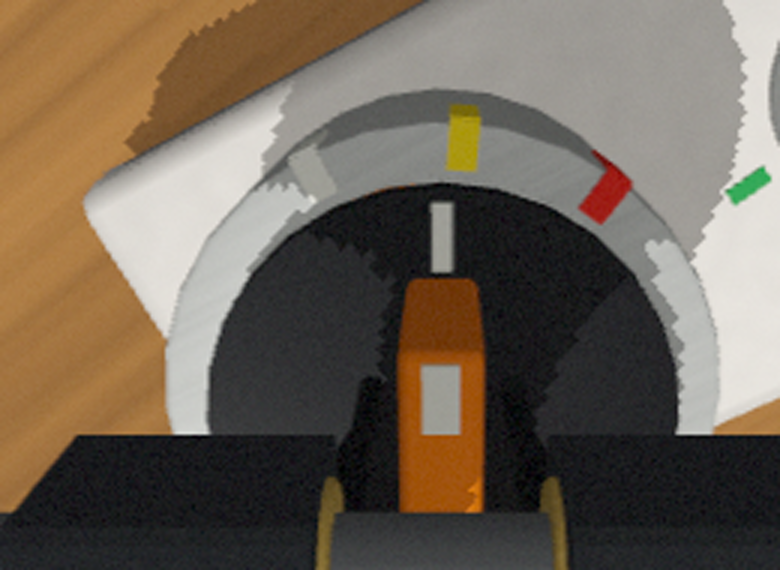

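The bar tip at (442,237) is just short of the yellow mark at (463,140), by about 0.07 rad. I add that.

drive_tool --steps '[0, 0, 0.04, 0, 0, 0, 0, 0, 0, 0.03, 0, 0, 0, 0, 0, 0, 0, 0, 0, 0, 0, 0, 0, 0, 0, 0, 0, 0, 0, 0, 0, 0, 0, 0, 0, 0, 0, 0, 0, 0, 0, 0]'

```text
time_s: 18.9
tcp_pos: [0.5117, 0.0242, 0.1482]
ee_rot: [[0.754, -0.657, 0.005], [-0.657, -0.754, 0.003], [0.001, -0.006, -1.0]]
wrist_force: [1.1, -5.3, 6.4]
gripper_width: 0.16
gripper_force: 30.0
```

Run:
```python
from h import *
plan((.511,.0248,.148),138.8)
b=r.capture("wrist");c=cv2.resize(b[100:290,170:430],None,fx=3,fy=3,interpolation=cv2.INTER_CUBIC)
cv2.imwrite("pics/c6.png",c)
```

```text
t 18.9 pos [0.5117 0.0242 0.1482] yaw 138.92 tilt [ 0.0049  0.0034 -1.    ] j6 28.2 F [ 1.1 -5.3  6.4] w 0.16 gf 30.0
shift tool [-0.0009 -0.0001  0.0002] dist 0.001 turn z 0.002
```

View pics/c6.png

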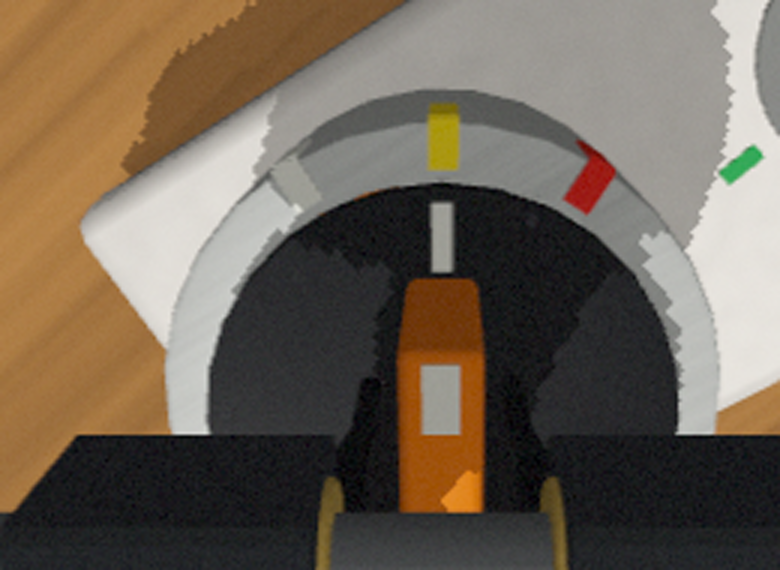

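The bar tip at (442,237) is in line with the yellow mark at (443,137), the flange lies on the rim, and the grip is 30 N. Handing in.

```bash
python3 -c "
from station import r
print(r.finish_job())"
```

```text
the job is handed in; nothing more can be done
None
```

I handed the job in at about 19 s: the selector is turned to the green mark and released, and the lid is fully in, held with its bar on the yellow marks at 30 N grip. No verdict came back, and I took no final picture of the tin, bowl and jar, though every move stayed clear of them.

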